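# Sort the analyser's check set back into its holders

## Robot

A 6-joint arm with a two-finger parallel gripper is mounted at the origin on a cart in front of the work surface, level with it; the furniture and walls round the work are solid. World frame = base frame: x ahead of the robot, y to its left, z up, the work surface at z = 0. Lengths are in m, angles in rad, forces in N, time in s.
With the tool pointing down it reaches from about 0.35 to 0.975 m from the base axis. Payload 4.9 kg.
Tool frame: the origin (TCP) lies at the very end of the fingers, on their centre line; the grasp point (between the pads) lies ctrl.grip_point_offset behind it (ctrl.grip_point_offset is the distance from the TCP to the grasp point, in m); z points along the fingers, y is the line along which they close (so a half turn about z gives the same grasp; the last joint's range is limited). The gripper opens to 85 mm and grips with 20 to 120 N. Pads are 22 mm wide; open, the fingers measure 114 mm over their backs; the gripper's body (76 mm by 85 mm) begins 54 mm behind the grasp point. The pads swing forward as they close: fully open they stand 13 mm farther back than shut.
Start: joints at [1.176, 0.053, 1.613, -0, 1.476, -0.119], TCP at [0.17, 0.601, 0.231] pointing down, gripper open.
Joint ranges: [-3.01, 3.01], [-1.01, 2.22], [0.06, 2.58], [-1.02, 4.17], [0.09, 2.62], [-3.14, 3.14]. Speed limits (rad/s): [2.57, 2.57, 3.14, 3.14, 3.14, 3.14].

## Interface

Orientations are given as a rotation vector (axis times angle).
In Python, from station import ctrl gives the robot as it stands. The module is installed in compiled form; this text tells all that it offers.
- The arm moves only by the tool drive_tool, never from a script. Its argument "steps" is a list of rows, each an object with "translation": the shift along the tool's x, y, z normalised to -1 to 1, where 1 is 4 cm, a list of three; "angular": the turn, a rotation vector about the tool's x, y, z normalised to -1 to 1, where 1 is 8 degrees, a list of three; "gripper": the opening, from 0 (shut) to 1 (fully open). In form: [{"translation": [dx, dy, dz], "angular": [wx, wy, wz], "gripper": gripper}, ...]. A call has 1 to 8 rows; each row shifts and turns the commanded pose from where the row before left it, along the tool's axes as they then stand; what a row does not reach is not made up. A row lasts 1/8 s, in which the tool goes at most 62.5 mm and 10.7 degrees, less where a joint would pass 70% of its speed; a pose out of reach is approached as far as the arm can. A call with a number of a shift or a turn outside -1 to 1 is refused whole. A call with a gripper value outside its range is refused whole. The fingers move at their own pace and stop on an object; "force" is the grip in N (left out, the last holds). Time passes only in rows, so rows that do not move let the fingers close. It gives the time, the measured TCP pose, the force, the opening and the grip force at its end, in the units of the state.
- ctrl.get_obs(): the state, without advancing time (a new reading comes with each control period).
- ctrl.get_image(name): name is "scene" or "side" or "wrist"; returns a dict with "color" (480x640x3 uint8, red, green, blue), "depth" (480x640 float32, m along the optical axis (not along the pixel's ray), 0 where there is no reading), "fx", "fy", "cx", "cy" (pixels), "k1" (the pictures are not rectified: a ray, as slopes to the right and down, at radius r is drawn at 1 + k1 r^2 times it, then the intrinsics apply), "R" (3x3) and "t" (3): a world point X has camera coordinates R X + t. Camera axes: x right, y down, z forward; pixel columns grow to the right and rows downward; lengths in m; the calibration is good to about 2 mm. A picture is of the moment at which its call begins.
- ctrl.finish_job(): hands the job in; it is judged then, once.
The state is a dict: "t": time; "q": joint angles; "dq": joint speeds; "effort": joint torques, N m; "tool_pos": TCP position; "tool_rot": TCP orientation; "contact_force": force on the tool from outside, world axes, zero at the start; "wrist_torque": the same for the moment, N m; "opening": finger opening in m; "grip_force": force on a finger pad.
Only numpy, scipy, OpenCV 4.12 (cv2) and the standard library are available. Lean on these libraries where they do the work, as an engineer would, in place of code of your own. Each camera call takes 0.05 s, during which the arm holds its last target. There are 200 camera calls.

## Task

The check run is over and its things lie mixed at the near edge of the desk: put each back where it belongs in the three holders behind them. One sample cup goes into each of the two wells of the metal sample cassette, the wide flat check disc into the wide shallow well of the grey disc block and the small tall disc into its narrow deep well, and the small powder pot upright into the empty bay of the white pot rack. Lower each one until it sits flat on the floor of its place rather than dropping it; the large pot already in the rack stays where it stands.

Things in the scene. Friction and masses are not known exactly. Their poses are not given: they have to be found in the camera images.
- cup_1: One of two like closed sample cups: low white round cup with a black clamping ring round its middle, 45 mm over the ring (41 mm across where fingers grip), 24 mm tall, about 20 g. Origin: centre of its underside; z up along its axis. It is round, so its yaw does not matter. It lies loose, upright, on the desk, between the robot and the holders.
- cup_2: One of two like closed sample cups: low white round cup with a black clamping ring round its middle, 45 mm over the ring (41 mm across where fingers grip), 24 mm tall, about 20 g. Origin: centre of its underside; z up along its axis. It is round, so its yaw does not matter. It lies loose, upright, on the desk, between the robot and the holders. Either cup may go into either well of the cassette.
- wide_disc: Wide flat check disc: plain pale metal cylinder, 32 mm diameter, 12 mm tall, about 35 g. Origin: centre of its underside; z up along its axis. It is round, so its yaw does not matter. It lies loose, upright, on the desk, between the robot and the holders.
- tall_disc: Small tall check disc: plain cylinder of tan metal, 25 mm diameter, 18 mm tall, about 35 g. Origin: centre of its underside; z up along its axis. It is round, so its yaw does not matter. It lies loose, upright, on the desk, between the robot and the holders.
- small_pot: Small powder pot: amber brown body, black screw lid, closed; 37 mm diameter, 40 mm tall, about 60 g. Origin: centre of its underside; z up along its axis. It is round, so its yaw does not matter. It lies loose, upright, on the desk, between the robot and the holders.
- large_pot: Large powder pot: white body and wide screw lid, 43 mm diameter, 46 mm tall, loose, standing in the bay of the pot rack at the rack's -x end; it is to be left there undisturbed. Origin: centre of its underside.
- sample_cassette: Fixed metal plate 150 x 72 x 14 mm (x, y, z) with a pull tab at its -x end (to x = -87 mm, 7 mm high). Two round wells, dark floors, 57 mm diameter, 8 mm deep (floor at z = 6 mm, rim at z = 14 mm), centred at x = -36 mm and x = +36 mm, y = 0. Origin: centre of its underside on the desk, x along its length.
- disc_block: Fixed grey plastic block 116 x 62 x 16 mm (x, y, z) with two round wells: wide shallow one, 46 mm diameter, 4 mm deep (floor at z = 12 mm), centred at x = -28 mm, y = 0; narrow deep one, 39 mm diameter, 10 mm deep (floor at z = 6 mm), centred at x = +29 mm, y = 0. Origin: centre of its underside on the desk, x along its length.
- pot_rack: Fixed white open-topped plastic rack 130 x 68 x 18 mm (x, y, z), 4 mm walls and floor, one divider across the middle: two bays of about 59 x 60 mm, centred at x = -31.5 mm (holds the large pot) and x = +31.5 mm (empty), y = 0. Bay floor at z = 4 mm, top of the walls at z = 18 mm. Origin: centre of its underside on the desk, x along its length.
Mind the look-alikes: they are no part of the job. What is shaped like the cup_1 but green or red is not meant.

How it is judged:
At the end, for the whole second after the job is handed in: One cup in each cassette well (each within 12 mm of the centre along the holder's axes), wide disc in the wide and tall disc in the narrow well (10 mm), small and large pot each in its bay (16 mm); all six with the underside within 2.5 mm of the floor, upright within 0.12 rad, at rest ((((x of cup_1 in the frame of sample_cassette between -0.048 and -0.024 m and y of cup_1 in the frame of sample_cassette between -0.012 and 0.012 m and z of cup_1 in the frame of sample_cassette between 0.003 and 0.0085 m and angle between cup_1's own z axis and vertical below 0.12 rad and linear speed of cup_1 below 0.02 m/s) and (x of cup_2 in the frame of sample_cassette between 0.024 and 0.048 m and y of cup_2 in the frame of sample_cassette between -0.012 and 0.012 m and z of cup_2 in the frame of sample_cassette between 0.003 and 0.0085 m and angle between cup_2's own z axis and vertical below 0.12 rad and linear speed of cup_2 below 0.02 m/s)) or ((x of cup_1 in the frame of sample_cassette between 0.024 and 0.048 m and y of cup_1 in the frame of sample_cassette between -0.012 and 0.012 m and z of cup_1 in the frame of sample_cassette between 0.003 and 0.0085 m and angle between cup_1's own z axis and vertical below 0.12 rad and linear speed of cup_1 below 0.02 m/s) and (x of cup_2 in the frame of sample_cassette between -0.048 and -0.024 m and y of cup_2 in the frame of sample_cassette between -0.012 and 0.012 m and z of cup_2 in the frame of sample_cassette between 0.003 and 0.0085 m and angle between cup_2's own z axis and vertical below 0.12 rad and linear speed of cup_2 below 0.02 m/s))) and x of wide_disc in the frame of disc_block between -0.038 and -0.018 m and y of wide_disc in the frame of disc_block between -0.01 and 0.01 m and z of wide_disc in the frame of disc_block between 0.009 and 0.0145 m and angle between each of wide_disc, tall_disc, small_pot, large_pot's own z axis and vertical below 0.12 rad and linear speed of each of wide_disc, tall_disc, small_pot, large_pot below 0.02 m/s and x of tall_disc in the frame of disc_block between 0.019 and 0.039 m and y of tall_disc in the frame of disc_block between -0.01 and 0.01 m and z of tall_disc in the frame of disc_block between 0.003 and 0.0085 m and x of small_pot in the frame of pot_rack between 0.0155 and 0.0475 m and y of small_pot in the frame of pot_rack between -0.016 and 0.016 m and z of small_pot in the frame of pot_rack between 0.001 and 0.0065 m and x of large_pot in the frame of pot_rack between -0.0475 and -0.0155 m and y of large_pot in the frame of pot_rack between -0.016 and 0.016 m and z of large_pot in the frame of pot_rack between 0.001 and 0.0065 m); the robot touches nothing.
It fails at once if the large pot already in the rack is shoved (over 15 mm) or tipped (over 0.3 rad) (distance of large_pot from where it was at the start of the episode above 0.015 m or angle between large_pot's own z axis and vertical above 0.3 rad).
It fails at once if one of the five things is dropped: falls free, out of the fingers, faster than 0.75 m/s (a drop of about 3 cm) ((linear speed of cup_1 above 0.75 m/s and contact force between the fingers and cup_1 below 0.05 N) or (linear speed of wide_disc above 0.75 m/s and contact force between the fingers and wide_disc below 0.05 N) or (linear speed of small_pot above 0.75 m/s and contact force between the fingers and small_pot below 0.05 N) or (linear speed of tall_disc above 0.75 m/s and contact force between the fingers and tall_disc below 0.05 N) or (linear speed of cup_2 above 0.75 m/s and contact force between the fingers and cup_2 below 0.05 N)).
It also fails if it takes over 109 s, if anything falls off the work surface, if the arm or the gripper's body presses on something with over 40 N, if the wrist force passes 120 N, or if a joint passes its speed limit or range.

## Working session

There is one attempt and no reset: what is moved stays moved. The work goes in short steps, Python scripts to look and compute and a tool call to move; the robot and the scene stay as the last step left them, time stands still between calls to the robot, and variables do not carry over. Pictures are saved under pics/ and viewed, at most 15 in all, crops included, and the job is handed in when it is done.

Besides the shell and the picture viewer there is one more tool, called after ">>>" in YAML: its name, and indented under it one key for each argument. drive_tool: Moves the arm, as the interface text tells. Its arguments: {"type":"object","properties":{"steps":{"type":"array"},"force":{"type":"number"}},"required":["steps"]}

```bash
mkdir -p pics
python3 - <<'E'
from station import ctrl
import cv2,numpy as np
o=ctrl.get_obs();print(o, ctrl.grip_point_offset)
for n in ["scene","side"]:
    im=ctrl.get_image(n); np.savez(f"{n}0.npz",**im)
    cv2.imwrite(f"pics/{n}0.png",im["color"][:,:,::-1]); print(n,im["fx"],im["fy"],im["cx"],im["cy"],im["k1"],im["R"],im["t"])
E
```

```text
{'t': 0.0, 'q': array([ 1.17602052e+00,  5.33514625e-02,  1.61430065e+00,  1.46896301e-05,
        1.47603889e+00, -1.19004419e-01]), 'dq': array([-0.00022088, -0.00141098, -0.00064064,  0.00062037,  0.0005366 ,
        0.00049311]), 'effort': array([ 2.64501585e-03, -3.93682551e+01, -3.70177317e+01,  3.59040473e-05,
        7.12262525e-03, -7.80716164e-06]), 'tool_pos': array([0.16993266, 0.60079371, 0.23006242]), 'tool_rot': array([-0.43173608, -3.11123125,  0.00318152]), 'contact_force': array([0.20900161, 0.17750432, 0.36959837]), 'wrist_torque': array([-0.02151137,  0.01613389, -0.03044967]), 'grip_force': 0.0, 'opening': 0.08527922989419803} 0.0187
scene 450.5213109640528 450.5213109640528 325.18237061947184 242.49823103082025 -0.0765993892625086 [[ 0.55692505 -0.83056105  0.0016838 ]
 [-0.63048285 -0.42408243 -0.65011189]
 [ 0.54067168  0.36100199 -0.75983662]] [-0.17019453  0.40445855  0.66795873]
side 606.480002092727 606.480002092727 323.3181744719603 231.9020885520152 -0.046680448813012886 [[ 0.99730641 -0.06969591 -0.02285607]
 [-0.06321559 -0.65870763 -0.74973866]
 [ 0.03719825  0.74916403 -0.66133921]] [-0.47518439  0.15847575  1.58995229]
```

View pics/scene0.png

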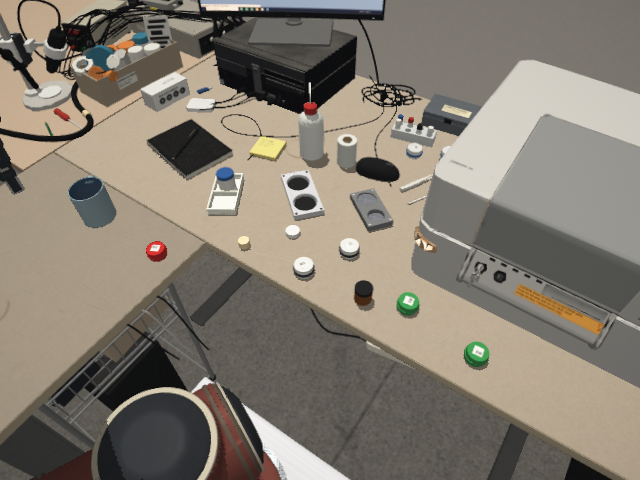

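View pics/side0.png

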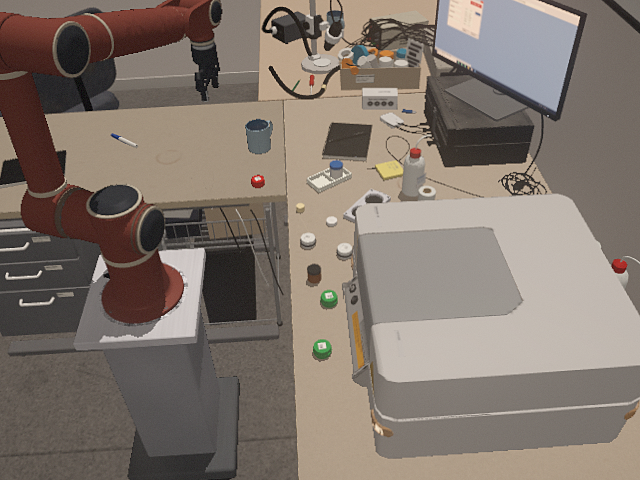

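The scene view shows cups at (303,267) and (349,248), wide disc (293,231), tall disc (244,242), small pot (363,292), rack (225,192) with the blue-lidded large pot, cassette (302,194), and block (371,209). The green and red cups are decoys. The side view agrees: objects at x≈300–345, with the large instrument on the right to be avoided.

```bash
cat > h.py <<'E'
import numpy as np,cv2
def cam(im):
    K=np.array([[im["fx"],0,im["cx"]],[0,im["fy"],im["cy"]],[0,0,1.]]); return K,np.array([float(im["k1"]),0,0,0]),np.array(im["R"]),np.array(im["t"])
def rays(im,uv):
    K,d,R,t=cam(im); s=cv2.undistortPoints(np.float64(uv).reshape(-1,1,2),K,d)[:,0]
    return -R.T@t, np.c_[s,np.ones(len(s))]@R
def onplane(im,uv,z):
    c,r=rays(im,uv); return c+r*((z-c[2])/r[:,2])[:,None]
def proj(im,P):
    K,d,R,t=cam(im); return cv2.projectPoints(np.float64(P).reshape(-1,1,3),cv2.Rodrigues(R)[0],t,K,d)[0][:,0]
def cloud(im):
    v,u=np.mgrid[:480,:640]; c,r=rays(im,np.c_[u.ravel(),v.ravel()]); return (c+r*im["depth"].reshape(-1,1)).reshape(480,640,3)
E
python3 - <<'E'
from h import *
im=dict(np.load("scene0.npz")); C=cloud(im)
for n,uv,z in [("cupA",(303,263),.024),("cupB",(349,244),.024),("wide",(293,229),.012),("tall",(244,239),.018),("pot",(363,285),.04),
 ("rack",(225,192),.018),("lp",(226,174),.046),("cw1",(297,181),.014),("cw2",(308,203),.014),("bw1",(367,199),.016),("bw2",(374,212),.016),("instr edge",(432,190),.1),("instr low",(414,262),.0),("green",(408,300),.024),("bottle",(311,155),0)]:
    print(n,onplane(im,[uv],z)[0].round(3),C[uv[1],uv[0]].round(3))
for u,v in [(416,262),(425,200),(440,160),(530,65),(500,200)]: print(u,v,C[v,u].round(3))
from station import ctrl
w=ctrl.get_image("wrist"); R,t=w["R"],w["t"]; c=-R.T@t
from scipy.spatial.transform import Rotation as Ro
o=ctrl.get_obs();T=Ro.from_rotvec(o["tool_rot"]).as_matrix(); print("tool",T.round(3),"cam in tool",(T.T@(c-o["tool_pos"])).round(4),(R@T).round(3),w["fx"])
E
```

```text
cupA [0.447 0.151 0.024] [0.446 0.15  0.025]
cupB [0.545 0.098 0.024] [0.544 0.098 0.026]
wide [0.521 0.233 0.012] [0.521 0.232 0.013]
tall [0.432 0.302 0.018] [0.431 0.3   0.02 ]
pot [0.458 0.013 0.04 ] [0.456 0.012 0.043]
rack [0.523 0.44  0.018] [0.524 0.442 0.016]
lp [0.552 0.458 0.046] [0.545 0.449 0.056]
cw1 [0.656 0.32  0.014] [0.659 0.322 0.011]
cw2 [0.607 0.252 0.014] [0.61  0.254 0.011]
bw1 [0.696 0.141 0.016] [0.699 0.142 0.013]
bw2 [0.668 0.105 0.016] [0.672 0.107 0.011]
instr edge [ 0.722 -0.002  0.1  ] [ 0.558 -0.049  0.25 ]
instr low [ 0.599 -0.036  0.   ] [ 0.555 -0.049  0.055]
green [ 0.487 -0.075  0.024] [ 0.485 -0.076  0.027]
bottle [0.775 0.361 0.   ] [0.753 0.345 0.022]
416 262 [ 0.553 -0.054  0.061]
425 200 [ 0.583 -0.034  0.198]
440 160 [ 0.596 -0.039  0.285]
530 65 [ 1.025 -0.07   0.285]
500 200 [ 0.556 -0.159  0.288]
tool [[-0.962  0.272 -0.001]
 [ 0.272  0.962 -0.001]
 [ 0.    -0.002 -1.   ]] cam in tool [ 0.0846 -0.0009 -0.1434] [[ 0.     1.     0.001]
 [-0.945  0.    -0.327]
 [-0.327 -0.001  0.945]] 350.1718249640111
```

Run:
```python
from h import *
im=dict(np.load("scene0.npz")); C=cloud(im).reshape(-1,3)
for n,p,h,r in [("cupA",(.447,.151),.024,.0225),("cupB",(.545,.098),.024,.0225),("wide",(.521,.233),.012,.016),("tall",(.432,.302),.018,.0125),("pot",(.458,.013),.04,.0185),("lp",(.55,.45),.046,.0215)]:
    m=(np.hypot(*(C[:,:2]-p).T)<.04)&(abs(C[:,2]-h-.001)<.005); q=C[m][:,:2].astype(np.float32)
    (c,rr)=cv2.minEnclosingCircle(q); print(n,m.sum(),"mean",q.mean(0).round(4),"circ",np.round(c,4),round(rr,4),"z",np.median(C[m][:,2]).round(4))
box=[]
for n,p,h,L in [("cass",(.632,.286),.014,(.162,.072)),("block",(.682,.123),.016,(.116,.062)),("rack",(.535,.445),.018,(.13,.068))]:
    m=(np.hypot(*(C[:,:2]-p).T)<.10)&(abs(C[:,2]-h)<.004); 
    mm=m.reshape(480,640).astype(np.uint8); k,l,s,_=cv2.connectedComponentsWithStats(mm); i=1+s[1:,4].argmax(); 
    q=C[(l==i).ravel()][:,:2].astype(np.float32); r=cv2.minAreaRect(q); print(n,s[i],np.round(r[0],4),np.round(r[1],4),r[2])
    b=cv2.boxPoints(r); print(b.round(3)); box.append(proj(im,np.c_[b,np.full(4,h)]))
v=cv2.resize(im["color"][150:310,190:430,::-1],None,fx=3.3,fy=3.3,interpolation=cv2.INTER_CUBIC)
for b in box: cv2.polylines(v,[np.int32((b-[190,150])*3.3+1.15)],True,(0,0,255),1)
cv2.imwrite("pics/crop1.png",v)
```

```text
cupA 259 mean [0.4429 0.1468] circ [0.4442 0.1474] 0.0213 z 0.0258
cupB 241 mean [0.5409 0.0949] circ [0.5433 0.097 ] 0.0223 z 0.0254
wide 142 mean [0.5169 0.2306] circ [0.5295 0.2375] 0.0301 z 0.0139
tall 95 mean [0.4273 0.299 ] circ [0.4278 0.2998] 0.0134 z 0.0195
pot 249 mean [0.4523 0.007 ] circ [0.4531 0.0085] 0.0194 z 0.0412
lp 91 mean [0.5453 0.4543] circ [0.5505 0.4613] 0.0227 z 0.0503
cass [281 170  43  48 772] [0.6314 0.2889] [0.1614 0.0728] 49.5748405456543
[[0.551 0.251]
 [0.607 0.204]
 [0.711 0.327]
 [0.656 0.374]]
block [350 188  44  41 803] [0.6777 0.1179] [0.1199 0.0645] 52.53529357910156
[[0.616 0.09 ]
 [0.667 0.051]
 [0.74  0.146]
 [0.689 0.185]]
rack [206 173  37  39 356] [0.5249 0.4435] [0.134 0.07 ] 32.19773864746094
[[0.45  0.437]
 [0.487 0.378]
 [0.6   0.45 ]
 [0.563 0.509]]
```

View pics/crop1.png

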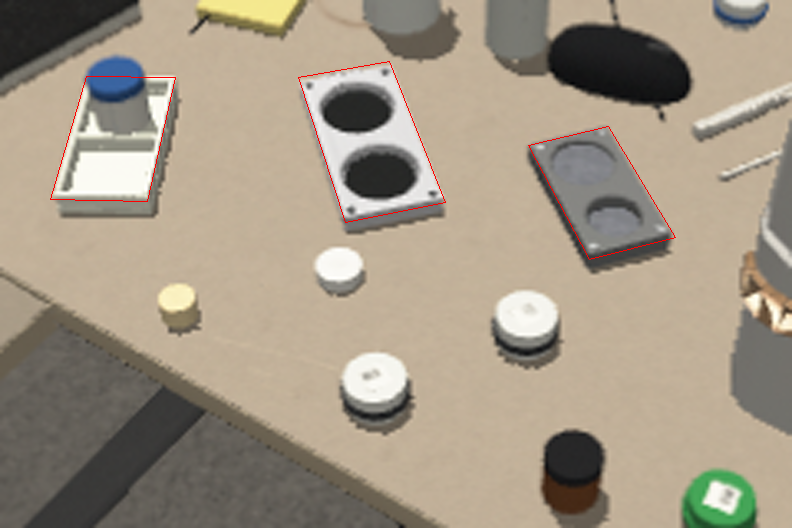

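The outlines fit the rack, cassette and block. The wide well is at the block's far end, and the rack's empty bay is the near one.

>>> drive_tool:
  steps:
    - {"translation": [0, 0, 0], "angular": [0, 0, -0.99], "gripper": 1}
    - {"translation": [0, 0, 0], "angular": [0, 0, -0.99], "gripper": 1}
    - {"translation": [-0.8, -0.7, 0], "angular": [0, 0, 0], "gripper": 1}
    - {"translation": [-0.8, -0.7, 0], "angular": [0, 0, 0], "gripper": 1}
    - {"translation": [-0.8, -0.7, 0], "angular": [0, 0, 0], "gripper": 1}
    - {"translation": [-0.8, -0.7, 0], "angular": [0, 0, 0], "gripper": 1}
    - {"translation": [-0.8, -0.7, 0], "angular": [0, 0, 0], "gripper": 1}
    - {"translation": [-0.8, -0.7, 0], "angular": [0, 0, 0], "gripper": 1}
  force: 40

```text
t: 1.15
tool_pos: [0.3631, 0.4323, 0.2309]
tool_rot: [0.001, -3.141, 0.0]
contact_force: [-0.6, -0.5, 0.4]
opening: 0.0857
grip_force: 0.0
```

>>> drive_tool:
  steps:
    - {"translation": [-0.8, -0.8, 0], "angular": [0, 0, 0], "gripper": 1}
    - {"translation": [-0.8, -0.8, 0], "angular": [0, 0, 0], "gripper": 1}
    - {"translation": [-0.8, -0.8, 0], "angular": [0, 0, 0], "gripper": 1}
    - {"translation": [-0.8, -0.8, 0], "angular": [0, 0, 0], "gripper": 1}
    - {"translation": [0, 0, 0], "angular": [0, 0, 0], "gripper": 1}

```text
t: 1.78
tool_pos: [0.4919, 0.3035, 0.2308]
tool_rot: [-0.006, -3.141, 0.001]
contact_force: [0.3, 0.6, 0.1]
opening: 0.0851
grip_force: 0.0
```

Run:
```python
from station import ctrl
import cv2,numpy as np
from scipy.spatial.transform import Rotation as Ro
im=ctrl.get_image("wrist"); np.savez("w0.npz",**im); cv2.imwrite("pics/w0.png",im["color"][:,:,::-1])
o=ctrl.get_obs();print(o["tool_pos"],Ro.from_rotvec(o["tool_rot"]).as_matrix().round(3),o["t"],o["q"].round(2))
```

```text
[0.49085794 0.30464329 0.23082667] [[-1.     0.002 -0.001]
 [ 0.002  1.    -0.   ]
 [ 0.001 -0.    -1.   ]] 1.825 [ 0.43 -0.06  1.72  0.    1.48 -1.14]
```

View pics/w0.png

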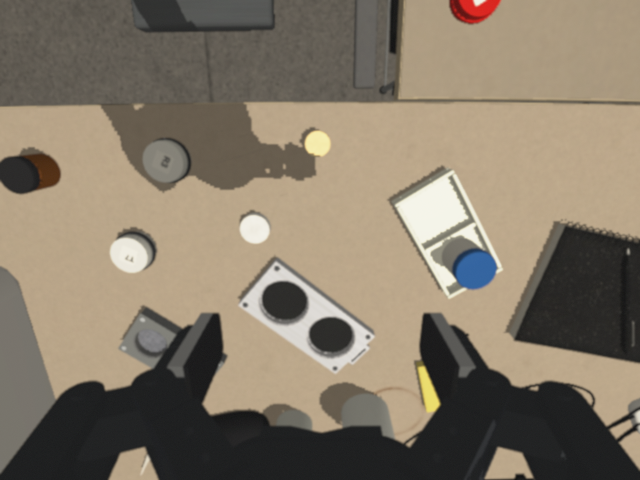

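The wrist view shows tall disc (317,142), wide disc (254,228), cups (166,160) and (131,252), cassette wells (284,302) and (331,337) with the tab at the far end, rack's empty bay (435,207), and narrow block well (153,341).

Run:
```python
from h import *
im=dict(np.load("w0.npz")); C=cloud(im).reshape(-1,3)
for n,uv,z in [("tall",(317,142),.018),("wide",(254.5,227.5),.012),("cupA",(166,160),.024),("cupB",(131,252),.024),("potlid",(20,173),.04),("cw near",(284.5,301.5),.014),("cw far",(331,337),.014),("lp",(475,269),.046)]:
    print(n,onplane(im,[uv],z)[0].round(4))
for n,p,h,r in [("cupA",(.447,.151),.024,.0225),("cupB",(.545,.098),.024,.0225),("wide",(.521,.233),.012,.016),("tall",(.432,.302),.018,.0125),("lp",(.55,.45),.046,.0215)]:
    m=(np.hypot(*(C[:,:2]-p).T)<.04)&(abs(C[:,2]-h-.001)<.005); q=C[m][:,:2].astype(np.float32)
    (c,rr)=cv2.minEnclosingCircle(q); print(n,m.sum(),"mean",q.mean(0).round(4),"circ",np.round(c,4),round(rr,4),"z",np.median(C[m][:,2]).round(4))
for n,p,h in [("cass",(.632,.286),.014),("rack",(.535,.445),.018)]:
    m=(np.hypot(*(C[:,:2]-p).T)<.09)&(abs(C[:,2]-h)<.004)
    k,l,s,_=cv2.connectedComponentsWithStats(m.reshape(480,640).astype(np.uint8)); i=1+s[1:,4].argmax()
    q=C[(l==i).ravel()][:,:2].astype(np.float32); r=cv2.minAreaRect(q); print(n,s[i],np.round(r[0],4),np.round(r[1],4),r[2])
```

```text
tall [0.4251 0.2988 0.018 ]
wide [0.5141 0.2306 0.012 ]
cupA [0.4409 0.1499 0.024 ]
cupB [0.5375 0.0975 0.024 ]
potlid [0.4499 0.0115 0.04  ]
cw near [0.6028 0.2599 0.014 ]
cw far [0.651 0.314 0.014]
lp [0.549 0.46  0.046]
cupA 1390 mean [0.4418 0.1479] circ [0.4421 0.1471] 0.0206 z 0.0251
cupB 1141 mean [0.5397 0.0965] circ [0.5411 0.0951] 0.0213 z 0.0252
wide 707 mean [0.5167 0.2314] circ [0.5294 0.2359] 0.0311 z 0.0131
tall 524 mean [0.4265 0.2986] circ [0.4264 0.2986] 0.0126 z 0.0189
lp 1308 mean [0.5468 0.4568] circ [0.5483 0.4586] 0.0216 z 0.0508
cass [ 239  260  136  114 3979] [0.6281 0.2854] [0.1506 0.0737] 49.502349853515625
rack [ 394  169  109  130 1567] [0.5244 0.4415] [0.1307 0.0688] 32.15988540649414
```

>>> drive_tool:
  steps:
    - {"translation": [0.8, -0.1, 0], "angular": [0, 0, 0], "gripper": 0.6}
    - {"translation": [0.83, -0.05, 0.3], "angular": [0, 0, 0], "gripper": 0.6}
    - {"translation": [0, 0, 0.9], "angular": [0, 0, 0], "gripper": 0.6}
    - {"translation": [0, 0, 0.9], "angular": [0, 0, 0], "gripper": 0.6}
    - {"translation": [0, 0, 0.9], "angular": [0, 0, 0], "gripper": 0.6}
    - {"translation": [0, 0, 0.9], "angular": [0, 0, 0], "gripper": 0.6}
    - {"translation": [0, 0, 0.6], "angular": [0, 0, 0], "gripper": 0.6}
    - {"translation": [0, 0, 0.25], "angular": [0, 0, 0], "gripper": 0.6}

```text
t: 2.82
tool_pos: [0.4232, 0.2998, 0.0395]
tool_rot: [0.003, -3.139, 0.002]
contact_force: [0.5, 0.2, 0.6]
opening: 0.0515
grip_force: 0.0
```

```bash
cat > look.py <<'E'
from station import ctrl
import cv2,numpy as np,sys
im=ctrl.get_image(sys.argv[1]); np.savez(sys.argv[2]+".npz",**im); cv2.imwrite(f"pics/{sys.argv[2]}.png",im["color"][:,:,::-1])
o=ctrl.get_obs();print(o["tool_pos"].round(4),o["tool_rot"].round(3),o["contact_force"].round(2),o["opening"],o["grip_force"],o["t"],o["q"].round(2))
E
python3 look.py wrist w1
```

```text
[0.4232 0.2995 0.0391] [ 3.000e-03 -3.138e+00  2.000e-03] [-0.96 -0.92 -1.14] 0.05148818586789214 0.0 2.875 [ 0.47  0.01  2.    0.    1.14 -1.1 ]
```

View pics/w1.png

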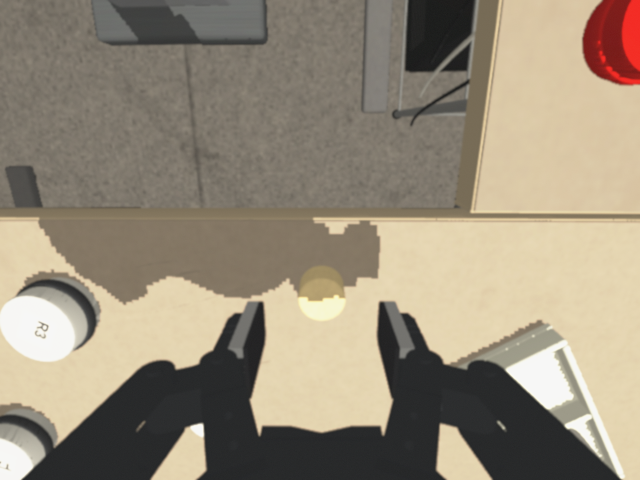

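Fingers straddle the tall disc, which sits at (322,294).

Run:
```python
from h import *
im=dict(np.load("w1.npz")); C=cloud(im)
print(onplane(im,[(322,292)],.018))
for u,v in [(385,310),(392,310),(258,310),(250,310),(385,325)]: print(u,v,C[v,u].round(4))
F=C[300:420,230:420].reshape(-1,3); F=F[(F[:,2]>.022)&(F[:,2]<.12)&(abs(F[:,1]-.3)<.06)]; print(F[:,2].min(),np.percentile(F[:,2],[1,5]))
```

```text
[[0.42246778 0.29942495 0.018     ]]
385 310 [0.4121 0.3255 0.0549]
392 310 [0.4119 0.3284 0.0551]
258 310 [0.4123 0.2727 0.0547]
250 310 [0.4118 0.2696 0.0556]
385 325 [0.4145 0.3244 0.0624]
0.04337005253539711 [0.046747   0.05112298]
```

>>> drive_tool:
  steps:
    - {"translation": [0, 0, 0.4], "angular": [0, 0, 0], "gripper": 0.6}
    - {"translation": [0, 0, 0.31], "angular": [0, 0, 0], "gripper": 0.6}
    - {"translation": [0, 0, 0], "angular": [0, 0, 0], "gripper": 0}
    - {"translation": [0, 0, 0], "angular": [0, 0, 0], "gripper": 0}
    - {"translation": [0, 0, 0], "angular": [0, 0, 0], "gripper": 0}
    - {"translation": [0, 0, 0], "angular": [0, 0, 0], "gripper": 0}
    - {"translation": [0, 0, 0], "angular": [0, 0, 0], "gripper": 0}

```text
t: 3.75
tool_pos: [0.4253, 0.2996, 0.0131]
tool_rot: [-0.001, 3.141, 0.0]
contact_force: [-0.3, -0.2, -1.3]
opening: 0.0223
grip_force: 39.2
```

>>> drive_tool:
  steps:
    - {"translation": [0, 0, -0.25], "angular": [0, 0, 0], "gripper": 0}
    - {"translation": [0, 0, 0], "angular": [0, 0, 0], "gripper": 0}

```text
t: 4.0
tool_pos: [0.4262, 0.3, 0.0243]
tool_rot: [-0.001, 3.139, 0.002]
contact_force: [0.7, -0.5, -0.5]
opening: 0.0225
grip_force: 39.2
```

```bash
python3 look.py wrist w2; python3 -c "
import cv2;i=cv2.imread('pics/w2.png');cv2.imwrite('pics/w2c.png',cv2.resize(i[230:400,220:420],None,fx=3,fy=3))"
```

```text
[0.4258 0.2999 0.0238] [-1.00e-03  3.14e+00  1.00e-03] [ 0.39 -0.11  0.81] 0.0223611923091531 39.185882806777954 4.05 [ 0.47  0.03  2.01  0.    1.1  -1.1 ]
```

View pics/w2c.png

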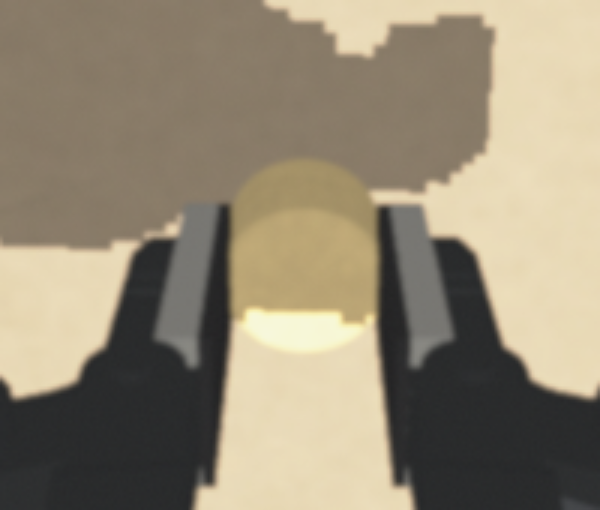

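Tall disc held upright, centred between the pads.

>>> drive_tool:
  steps:
    - {"translation": [0, 0, -1], "angular": [0, 0, 0], "gripper": 0}
    - {"translation": [-0.6, -0.5, -0.8], "angular": [0, 0, 0], "gripper": 0}
    - {"translation": [-0.9, -0.8, 0], "angular": [0, 0, 0], "gripper": 0}
    - {"translation": [-0.9, -0.8, 0], "angular": [0, 0, 0], "gripper": 0}
    - {"translation": [-0.9, -0.8, 0], "angular": [0, 0, 0], "gripper": 0}
    - {"translation": [-0.9, -0.8, 0], "angular": [0, 0, 0], "gripper": 0}
    - {"translation": [-0.9, -0.8, 0], "angular": [0, 0, 0], "gripper": 0}
    - {"translation": [-0.7, -0.7, 0], "angular": [0, 0, 0], "gripper": 0}

```text
t: 5.05
tool_pos: [0.6585, 0.0903, 0.0948]
tool_rot: [-0.0, 3.141, 0.0]
contact_force: [0.0, 0.7, 0.4]
opening: 0.0221
grip_force: 39.3
```

>>> drive_tool:
  steps:
    - {"translation": [0, 0, 0], "angular": [0, 0, 0], "gripper": 0}
    - {"translation": [0, 0, 0], "angular": [0, 0, 0], "gripper": 0}

```text
t: 5.3
tool_pos: [0.6567, 0.092, 0.0944]
tool_rot: [0.001, -3.14, -0.001]
contact_force: [0.2, 0.4, 0.0]
opening: 0.0218
grip_force: 39.3
```

```bash
python3 look.py wrist w3
```

```text
[0.6564 0.0924 0.0945] [ 2.00e-03 -3.14e+00 -0.00e+00] [-0.08 -0.38 -0.26] 0.021978070534403177 39.298773407936096 5.35 [ 0.03  0.25  1.63  0.    1.26 -1.54]
```

View pics/w3.png

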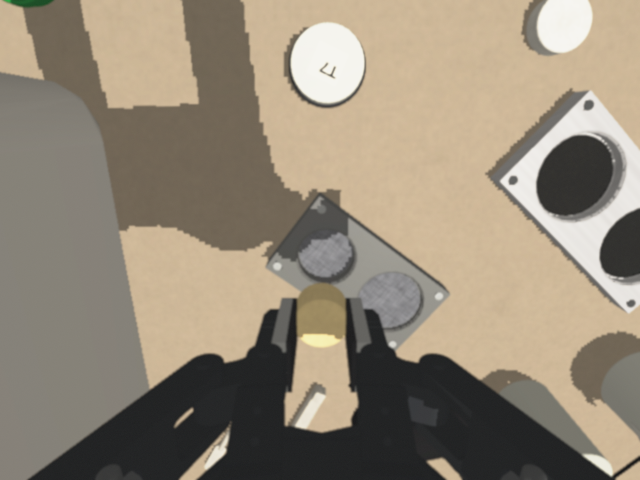

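Below the held disc, the narrow well is at (326,256) and the wide well at (390,299).

Run:
```python
from h import *
im=dict(np.load("w3.npz"))
P=onplane(im,[(326,255),(390,299),(319,194),(268,266),(450,292),(394,347),(328,63),(577,174)],.016); print(P.round(4)); print("block centre",P[2:6].mean(0))
c=P[2:6].mean(0)[:2]; d=(P[4]+P[5]-P[2]-P[3])[:2]; d/=np.linalg.norm(d); print("narrow",c-.029*d,"wide",c+.028*d, "held",onplane(im,[(320,317)],.09))
```

```text
[[0.657  0.0946 0.016 ]
 [0.6905 0.1403 0.016 ]
 [0.6152 0.0899 0.016 ]
 [0.6651 0.0548 0.016 ]
 [0.685  0.1826 0.016 ]
 [0.7309 0.146  0.016 ]
 [0.5392 0.0952 0.016 ]
 [0.6017 0.2546 0.016 ]]
block centre [0.67407643 0.11834225 0.016     ]
narrow [0.6568688  0.09499921] wide [0.6906907  0.14088036] held [[0.66076243 0.09073036 0.09      ]]
```

>>> drive_tool:
  steps:
    - {"translation": [0, 0.06, 0.6], "angular": [0, 0, 0], "gripper": 0}
    - {"translation": [0, 0, 0.6], "angular": [0, 0, 0], "gripper": 0}
    - {"translation": [0, 0, 0.3], "angular": [0, 0, 0], "gripper": 0}
    - {"translation": [0, 0, 0.2], "angular": [0, 0, 0], "gripper": 0}
    - {"translation": [0, 0, 0.1], "angular": [0, 0, 0], "gripper": 0}
    - {"translation": [0, 0, 0], "angular": [0, 0, 0], "gripper": 0}

```text
t: 6.1
tool_pos: [0.6576, 0.0942, 0.0233]
tool_rot: [-0.001, 3.141, 0.0]
contact_force: [0.4, -0.2, -0.4]
opening: 0.022
grip_force: 39.3
```

>>> drive_tool:
  steps:
    - {"translation": [0, 0, 0.05], "angular": [0, 0, 0], "gripper": 0}
    - {"translation": [0, 0, 0.05], "angular": [0, 0, 0], "gripper": 0}
    - {"translation": [0, 0, 0], "angular": [0, 0, 0], "gripper": 0}

```text
t: 6.48
tool_pos: [0.6574, 0.094, 0.019]
tool_rot: [-0.001, 3.141, 0.0]
contact_force: [0.2, -0.1, -0.6]
opening: 0.0221
grip_force: 39.3
```

>>> drive_tool:
  steps:
    - {"translation": [0, 0, 0.04], "angular": [0, 0, 0], "gripper": 0}
    - {"translation": [0, 0, 0], "angular": [0, 0, 0], "gripper": 0}

```text
t: 6.72
tool_pos: [0.6576, 0.0941, 0.0189]
tool_rot: [0.001, -3.141, 0.0]
contact_force: [-3.9, -0.5, 7.1]
opening: 0.022
grip_force: 40.1
```

>>> drive_tool:
  steps:
    - {"translation": [0, 0, 0], "angular": [0, 0, 0], "gripper": 0.5}
    - {"translation": [0, 0, 0], "angular": [0, 0, 0], "gripper": 0.5}
    - {"translation": [0, 0, 0], "angular": [0, 0, 0], "gripper": 0.5}
    - {"translation": [0, 0, -0.4], "angular": [0, 0, 0], "gripper": 0.6}
    - {"translation": [0, 0, -0.9], "angular": [0, 0, 0], "gripper": 0.6}
    - {"translation": [0, 0, -0.9], "angular": [0, 0, 0], "gripper": 0.6}
    - {"translation": [0.9, 0.86, 0], "angular": [0, 0, 0], "gripper": 0.6}
    - {"translation": [0.9, 0.86, 0], "angular": [0, 0, 0], "gripper": 0.6}

```text
t: 7.72
tool_pos: [0.5857, 0.1634, 0.1077]
tool_rot: [0.001, 3.138, 0.001]
contact_force: [-0.1, 1.0, -0.6]
opening: 0.0511
grip_force: 0.0
```

>>> drive_tool:
  steps:
    - {"translation": [0.9, 0.86, 0], "angular": [0, 0, 0], "gripper": 0.6}
    - {"translation": [0.84, 0.84, 0], "angular": [0, 0, 0], "gripper": 0.6}
    - {"translation": [0, 0, 0.8], "angular": [0, 0, 0], "gripper": 0.6}
    - {"translation": [0, 0, 0.8], "angular": [0, 0, 0], "gripper": 0.6}
    - {"translation": [0, 0, 0], "angular": [0, 0, 0], "gripper": 0.6}
    - {"translation": [0, 0, 0], "angular": [0, 0, 0], "gripper": 0.6}

```text
t: 8.48
tool_pos: [0.5168, 0.231, 0.0431]
tool_rot: [-0.001, 3.139, 0.001]
contact_force: [0.7, 0.9, 0.7]
opening: 0.0512
grip_force: 0.0
```

```bash
python3 look.py wrist w4
```

```text
[0.5172 0.2311 0.0435] [-1.000e-03  3.138e+00  2.000e-03] [ 0.28  0.16 -0.81] 0.050932583474759624 0.0 8.525 [ 0.29  0.11  1.89  0.    1.14 -1.28]
```

View pics/w4.png

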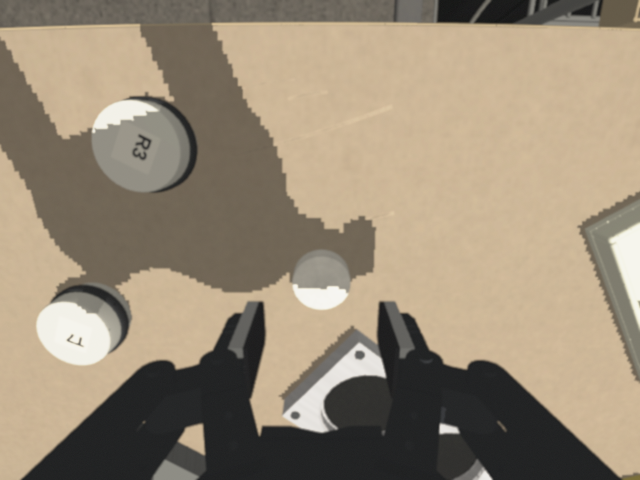

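Wide disc at (321,281), centred between the fingers.

Run:
```python
from h import *
im=dict(np.load("w4.npz")); print(onplane(im,[(321,280),(357,333),(285,416)],.012).round(4))
print(onplane(dict(np.load("w4.npz")),[(142,146),(77,326)],.024).round(4))
```

```text
[[0.5138 0.2302 0.012 ]
 [0.5476 0.2512 0.012 ]
 [0.6101 0.2072 0.012 ]]
[[0.4418 0.1493 0.024 ]
 [0.5361 0.0973 0.024 ]]
```

>>> drive_tool:
  steps:
    - {"translation": [0.06, -0.02, 0.4], "angular": [0, 0, 0], "gripper": 0.6}
    - {"translation": [0, 0, 0.4], "angular": [0, 0, 0], "gripper": 0.6}
    - {"translation": [0, 0, 0.16], "angular": [0, 0, 0], "gripper": 0.6}
    - {"translation": [0, 0, 0], "angular": [0, 0, 0], "gripper": 0}
    - {"translation": [0, 0, 0], "angular": [0, 0, 0], "gripper": 0}
    - {"translation": [0, 0, 0], "angular": [0, 0, 0], "gripper": 0}
    - {"translation": [0, 0, 0], "angular": [0, 0, 0], "gripper": 0}
    - {"translation": [0, 0, 0], "angular": [0, 0, 0], "gripper": 0}

```text
t: 9.52
tool_pos: [0.5134, 0.23, 0.0031]
tool_rot: [-0.001, 3.141, 0.0]
contact_force: [1.0, -0.1, -1.1]
opening: 0.0297
grip_force: 39.5
```

>>> drive_tool:
  steps:
    - {"translation": [0, 0, -0.3], "angular": [0, 0, 0], "gripper": 0}
    - {"translation": [0, 0, -1], "angular": [0, 0, 0], "gripper": 0}
    - {"translation": [-0.6, -0.3, -0.7], "angular": [0, 0, 0], "gripper": 0}
    - {"translation": [-0.9, -0.45, 0], "angular": [0, 0, 0], "gripper": 0}
    - {"translation": [-0.9, -0.45, 0], "angular": [0, 0, 0], "gripper": 0}
    - {"translation": [-0.9, -0.45, 0], "angular": [0, 0, 0], "gripper": 0}
    - {"translation": [-0.9, -0.45, 0], "angular": [0, 0, 0], "gripper": 0}
    - {"translation": [-0.23, -0.14, 0], "angular": [0, 0, 0], "gripper": 0}

```text
t: 10.52
tool_pos: [0.6926, 0.1392, 0.0841]
tool_rot: [0.002, 3.14, 0.0]
contact_force: [1.0, 0.4, -0.6]
opening: 0.0299
grip_force: 39.6
```

>>> drive_tool:
  steps:
    - {"translation": [0, 0, 0.6], "angular": [0, 0, 0], "gripper": 0}
    - {"translation": [0, 0, 0.3], "angular": [0, 0, 0], "gripper": 0}
    - {"translation": [0, 0, 0], "angular": [0, 0, 0], "gripper": 0}
    - {"translation": [0, 0, 0], "angular": [0, 0, 0], "gripper": 0}

```text
t: 11.02
tool_pos: [0.69, 0.1411, 0.0468]
tool_rot: [0.002, -3.141, -0.0]
contact_force: [-0.1, -0.9, -1.2]
opening: 0.0298
grip_force: 39.6
```

```bash
python3 look.py wrist w5
```

```text
[0.6905 0.141  0.0475] [-2.000e-03  3.141e+00  0.000e+00] [-0.1  -0.25  0.46] 0.029837405951589832 39.63875770568848 11.075 [ 0.1   0.39  1.54  0.    1.21 -1.48]
```

View pics/w5.png

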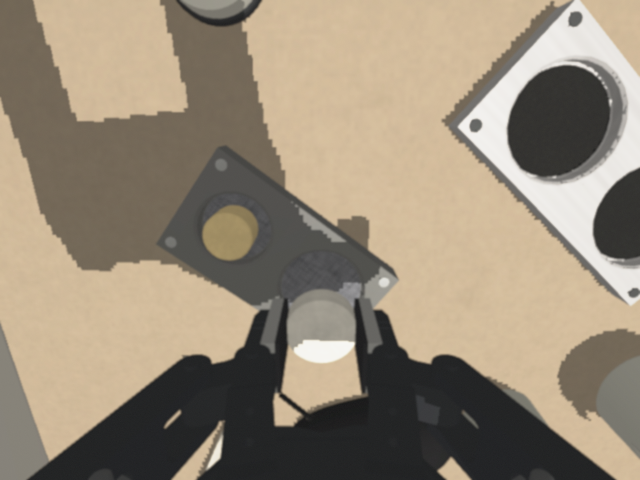

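Tall disc sits flat in the narrow well (232,232); the held wide disc is lined up over the wide well (321,285).

>>> drive_tool:
  steps:
    - {"translation": [0, 0, 0.4], "angular": [0, 0, 0], "gripper": 0}
    - {"translation": [0, 0, 0.25], "angular": [0, 0, 0], "gripper": 0}
    - {"translation": [0, 0, 0.08], "angular": [0, 0, 0], "gripper": 0}
    - {"translation": [0, 0, 0], "angular": [0, 0, 0], "gripper": 0}
    - {"translation": [0, 0, 0], "angular": [0, 0, 0], "gripper": 0}

```text
t: 11.7
tool_pos: [0.6909, 0.1405, 0.0181]
tool_rot: [-0.001, 3.141, 0.0]
contact_force: [-0.1, 0.1, -0.5]
opening: 0.0299
grip_force: 39.6
```

>>> drive_tool:
  steps:
    - {"translation": [0, 0, 0.05], "angular": [0, 0, 0], "gripper": 0}
    - {"translation": [0, 0, 0], "angular": [0, 0, 0], "gripper": 0}

```text
t: 11.95
tool_pos: [0.6905, 0.1405, 0.0157]
tool_rot: [-0.001, 3.142, 0.0]
contact_force: [-0.2, 0.1, 0.8]
opening: 0.0296
grip_force: 39.6
```

>>> drive_tool:
  steps:
    - {"translation": [0, 0, 0.03], "angular": [0, 0, 0], "gripper": 0}
    - {"translation": [0, 0, 0], "angular": [0, 0, 0], "gripper": 0}

```text
t: 12.2
tool_pos: [0.6908, 0.1406, 0.0152]
tool_rot: [-0.001, 3.141, 0.0]
contact_force: [-1.5, 0.8, 2.7]
opening: 0.03
grip_force: 41.7
```

>>> drive_tool:
  steps:
    - {"translation": [0, 0, 0], "angular": [0, 0, 0], "gripper": 0.55}
    - {"translation": [0, 0, 0], "angular": [0, 0, 0], "gripper": 0.55}
    - {"translation": [0, 0, 0], "angular": [0, 0, 0], "gripper": 0.55}
    - {"translation": [0, 0, -0.4], "angular": [0, 0, 0], "gripper": 0.75}
    - {"translation": [0, 0, -0.9], "angular": [0, 0, 0], "gripper": 0.75}
    - {"translation": [0, 0, -0.9], "angular": [0, 0, 0], "gripper": 0.75}
    - {"translation": [0.92, -0.3, 0], "angular": [0, 0, 0], "gripper": 0.75}
    - {"translation": [0.95, -0.3, 0], "angular": [0, 0, 0], "gripper": 0.75}

```text
t: 13.2
tool_pos: [0.6161, 0.1163, 0.105]
tool_rot: [-0.001, 3.138, 0.0]
contact_force: [-0.0, 0.4, 0.2]
opening: 0.0643
grip_force: 0.0
```

>>> drive_tool:
  steps:
    - {"translation": [0.95, -0.25, 0], "angular": [0, 0, 0], "gripper": 0.75}
    - {"translation": [0.97, -0.25, 0], "angular": [0, 0, 0], "gripper": 0.75}
    - {"translation": [0, 0, 0.7], "angular": [0, 0, 0], "gripper": 0.75}
    - {"translation": [0, 0, 0.7], "angular": [0, 0, 0], "gripper": 0.75}
    - {"translation": [0, 0, 0], "angular": [0, 0, 0], "gripper": 0.75}
    - {"translation": [0, 0, 0], "angular": [0, 0, 0], "gripper": 0.75}

```text
t: 13.95
tool_pos: [0.54, 0.0965, 0.0481]
tool_rot: [-0.001, 3.139, 0.0]
contact_force: [0.3, -0.2, 1.1]
opening: 0.0642
grip_force: 0.0
```

```bash
python3 look.py wrist w6
python3 - <<'E'
from h import *
im=dict(np.load("w6.npz")); C=cloud(im).reshape(-1,3)
for p in [(.538,.097),(.442,.149),(.452,.01)]:
    m=(np.hypot(*(C[:,:2]-p).T)<.04)&(abs(C[:,2]-(.041 if p[1]<.02 else .025))<.005)
    q=C[m][:,:2].astype(np.float32)
    if len(q): print(p,len(q),cv2.minEnclosingCircle(q),q.mean(0))
E
```

```text
[0.5403 0.0965 0.0485] [-1.000e-03  3.139e+00  0.000e+00] [ 0.9   0.47 -0.74] 0.06381872542184164 0.0 14.0 [ 0.04  0.06  1.93 -0.    1.15 -1.53]
(0.538, 0.097) 4364 ((0.5402969717979431, 0.09412973374128342), 0.020809011533856392) [0.53895646 0.09431288]
(0.442, 0.149) 7191 ((0.4422209858894348, 0.14651229977607727), 0.020694773644208908) [0.44190818 0.1459095 ]
(0.452, 0.01) 6705 ((0.45208123326301575, 0.006901178974658251), 0.01914372853934765) [0.4514272  0.00812043]
```

View pics/w6.png

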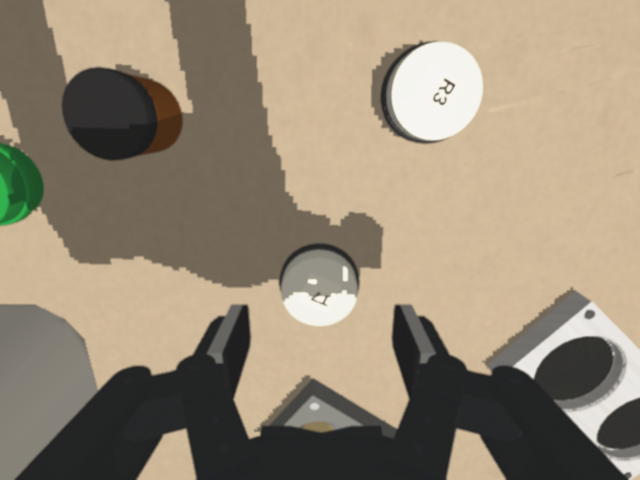

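Cup T7 at (320,285) is centred between the fingers.

>>> drive_tool:
  steps:
    - {"translation": [0.03, -0.02, 0.4], "angular": [0, 0, 0], "gripper": 0.75}
    - {"translation": [0, 0, 0.4], "angular": [0, 0, 0], "gripper": 0.75}
    - {"translation": [0, 0, 0.14], "angular": [0, 0, 0], "gripper": 0.75}
    - {"translation": [0, 0, 0], "angular": [0, 0, 0], "gripper": 0}
    - {"translation": [0, 0, 0], "angular": [0, 0, 0], "gripper": 0}
    - {"translation": [0, 0, 0], "angular": [0, 0, 0], "gripper": 0}
    - {"translation": [0, 0, 0], "angular": [0, 0, 0], "gripper": 0}
    - {"translation": [0, 0, 0], "angular": [0, 0, 0], "gripper": 0}

```text
t: 15.0
tool_pos: [0.5378, 0.0956, 0.0091]
tool_rot: [-0.001, 3.141, 0.0]
contact_force: [0.4, 0.1, -0.1]
opening: 0.0394
grip_force: 40.2
```

>>> drive_tool:
  steps:
    - {"translation": [0, 0, -0.3], "angular": [0, 0, 0], "gripper": 0}
    - {"translation": [0, 0, -1], "angular": [0, 0, 0], "gripper": 0}
    - {"translation": [-0.3, 0.6, -0.7], "angular": [0, 0, 0], "gripper": 0}
    - {"translation": [-0.5, 0.95, 0], "angular": [0, 0, 0], "gripper": 0}
    - {"translation": [-0.5, 0.95, 0], "angular": [0, 0, 0], "gripper": 0}
    - {"translation": [-0.5, 0.95, 0], "angular": [0, 0, 0], "gripper": 0}
    - {"translation": [-0.5, 0.95, 0], "angular": [0, 0, 0], "gripper": 0}
    - {"translation": [-0.5, 0.95, 0], "angular": [0, 0, 0], "gripper": 0}

```text
t: 16.0
tool_pos: [0.6504, 0.3111, 0.09]
tool_rot: [-0.001, 3.141, 0.0]
contact_force: [-0.3, -1.0, 0.1]
opening: 0.0395
grip_force: 40.4
```

>>> drive_tool:
  steps:
    - {"translation": [0, 0.08, 0.4], "angular": [0, 0, 0], "gripper": 0}
    - {"translation": [0, 0, 0.3], "angular": [0, 0, 0], "gripper": 0}
    - {"translation": [0, 0, 0], "angular": [0, 0, 0], "gripper": 0}
    - {"translation": [0, 0, 0], "angular": [0, 0, 0], "gripper": 0}

```text
t: 16.5
tool_pos: [0.6494, 0.3119, 0.061]
tool_rot: [-0.001, -3.141, 0.0]
contact_force: [0.9, 0.6, -0.2]
opening: 0.0396
grip_force: 40.4
```

```bash
python3 look.py wrist w7
```

```text
[0.6497 0.3121 0.0615] [0.    3.141 0.   ] [ 0.37 -0.5   0.11] 0.03959324119005357 40.406264662742615 16.55 [ 0.34  0.41  1.49 -0.    1.24 -1.23]
```

View pics/w7.png

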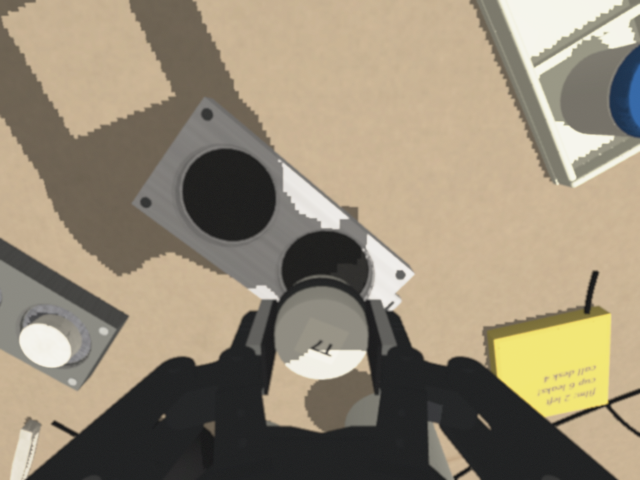

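The cup is held level over the far well (about 326,275). The near well's rim is centred at (229,195), and the bottle stands just beyond at (360,410). The wide disc is seated in the block (46,338).

Run:
```python
from h import *
im=dict(np.load("w7.npz"))
P=onplane(im,[(229,195),(326,229),(281,268),(372,268),(207,114),(146,202),(401,274)],.014); print(P.round(4)); s=P[4:,:2]
c=(s[1]+s[2])/2; d=s[2]-s[0]; d/=np.linalg.norm(d); print(c,c-.036*d,c+.036*d)
b=cloud(im)[360:430,330:400].reshape(-1,3); b=b[(b[:,2]>.01)&(b[:,0]>.72)]; print(np.percentile(b,[2,50,98],axis=0).round(3) if len(b) else 0)
```

```text
[[0.6024 0.2604 0.014 ]
 [0.6219 0.3139 0.014 ]
 [0.6459 0.2875 0.014 ]
 [0.646  0.3412 0.014 ]
 [0.5602 0.2525 0.014 ]
 [0.6061 0.2135 0.014 ]
 [0.6498 0.3586 0.014 ]]
[0.62799005 0.28607762] [0.60476206 0.25857379] [0.65121804 0.31358145]
[[0.747 0.33  0.01 ]
 [0.751 0.341 0.017]
 [0.766 0.35  0.029]]
```

>>> drive_tool:
  steps:
    - {"translation": [-0.04, 0.04, 0.5], "angular": [0, 0, 0], "gripper": 0}
    - {"translation": [0, 0, 0.4], "angular": [0, 0, 0], "gripper": 0}
    - {"translation": [0, 0, 0.16], "angular": [0, 0, 0], "gripper": 0}
    - {"translation": [0, 0, 0.04], "angular": [0, 0, 0], "gripper": 0}
    - {"translation": [0, 0, 0], "angular": [0, 0, 0], "gripper": 0}

```text
t: 17.18
tool_pos: [0.6514, 0.3146, 0.0171]
tool_rot: [-0.001, 3.141, 0.0]
contact_force: [-0.1, 0.6, -0.2]
opening: 0.0396
grip_force: 40.4
```

>>> drive_tool:
  steps:
    - {"translation": [0, 0, 0.04], "angular": [0, 0, 0], "gripper": 0}
    - {"translation": [0, 0, 0.01], "angular": [0, 0, 0], "gripper": 0}
    - {"translation": [0, 0, 0], "angular": [0, 0, 0], "gripper": 0}

```text
t: 17.55
tool_pos: [0.6513, 0.3145, 0.0152]
tool_rot: [-0.001, 3.141, 0.0]
contact_force: [-0.1, 0.3, -0.4]
opening: 0.0395
grip_force: 40.4
```

>>> drive_tool:
  steps:
    - {"translation": [0, 0, 0.03], "angular": [0, 0, 0], "gripper": 0}
    - {"translation": [0, 0, 0], "angular": [0, 0, 0], "gripper": 0}

```text
t: 17.8
tool_pos: [0.6514, 0.3146, 0.0147]
tool_rot: [-0.001, 3.141, 0.0]
contact_force: [-2.1, -1.7, 5.3]
opening: 0.0397
grip_force: 40.8
```

>>> drive_tool:
  steps:
    - {"translation": [0, 0, 0], "angular": [0, 0, 0], "gripper": 0.65}
    - {"translation": [0, 0, 0], "angular": [0, 0, 0], "gripper": 0.65}
    - {"translation": [0, 0, 0], "angular": [0, 0, 0], "gripper": 0.65}
    - {"translation": [0, 0, -0.4], "angular": [0, 0, 0], "gripper": 0.75}
    - {"translation": [0, 0, -0.9], "angular": [0, 0, 0], "gripper": 0.75}
    - {"translation": [0.6, -0.5, -0.9], "angular": [0, 0, 0], "gripper": 0.75}
    - {"translation": [0.9, -0.7, 0], "angular": [0, 0, 0], "gripper": 0.75}
    - {"translation": [0.9, -0.7, 0], "angular": [0, 0, 0], "gripper": 0.75}

```text
t: 18.8
tool_pos: [0.5553, 0.238, 0.1041]
tool_rot: [-0.001, 3.138, 0.001]
contact_force: [0.8, -0.6, 0.5]
opening: 0.064
grip_force: 0.0
```

>>> drive_tool:
  steps:
    - {"translation": [0.9, -0.7, 0], "angular": [0, 0, 0], "gripper": 0.75}
    - {"translation": [0.9, -0.7, 0], "angular": [0, 0, 0], "gripper": 0.75}
    - {"translation": [0.9, -0.7, 0.4], "angular": [0, 0, 0], "gripper": 0.75}
    - {"translation": [0.14, -0.14, 0.6], "angular": [0, 0, 0], "gripper": 0.75}
    - {"translation": [0, 0, 0.4], "angular": [0, 0, 0], "gripper": 0.75}
    - {"translation": [0, 0, 0], "angular": [0, 0, 0], "gripper": 0.75}
    - {"translation": [0, 0, 0], "angular": [0, 0, 0], "gripper": 0.75}

```text
t: 19.68
tool_pos: [0.4429, 0.1492, 0.0468]
tool_rot: [-0.002, 3.14, 0.0]
contact_force: [-0.1, 0.8, -0.2]
opening: 0.0641
grip_force: 0.0
```

```bash
python3 look.py wrist w8
python3 - <<'E'
from h import *
im=dict(np.load("w8.npz")); C=cloud(im).reshape(-1,3)
for p in [(.442,.149),(.452,.01)]:
    m=(np.hypot(*(C[:,:2]-p).T)<.04)&(abs(C[:,2]-(.041 if p[1]<.02 else .025))<.005)
    q=C[m][:,:2].astype(np.float32)
    if len(q): print(p,len(q),cv2.minEnclosingCircle(q),q.mean(0))
E
```

```text
[0.443  0.1492 0.0469] [-2.00e-03  3.14e+00  1.00e-03] [ 0.09 -0.06 -0.12] 0.06385429861117282 0.0 19.725 [ 0.17 -0.14  2.12  0.    1.15 -1.41]
(0.442, 0.149) 4451 ((0.442026287317276, 0.1464741975069046), 0.020957544445991516) [0.4406407 0.1465125]
(0.452, 0.01) 3915 ((0.4518471658229828, 0.007342235650867224), 0.01918136328458786) [0.44992566 0.00892051]
```

>>> drive_tool:
  steps:
    - {"translation": [0.03, -0.02, 0.4], "angular": [0, 0, 0], "gripper": 0.75}
    - {"translation": [0, 0, 0.4], "angular": [0, 0, 0], "gripper": 0.75}
    - {"translation": [0, 0, 0.13], "angular": [0, 0, 0], "gripper": 0.75}
    - {"translation": [0, 0, 0], "angular": [0, 0, 0], "gripper": 0}
    - {"translation": [0, 0, 0], "angular": [0, 0, 0], "gripper": 0}
    - {"translation": [0, 0, 0], "angular": [0, 0, 0], "gripper": 0}
    - {"translation": [0, 0, 0], "angular": [0, 0, 0], "gripper": 0}
    - {"translation": [0, 0, 0], "angular": [0, 0, 0], "gripper": 0}

```text
t: 20.72
tool_pos: [0.4406, 0.148, 0.0087]
tool_rot: [-0.001, 3.141, 0.0]
contact_force: [0.5, -0.2, 0.0]
opening: 0.0395
grip_force: 40.2
```

>>> drive_tool:
  steps:
    - {"translation": [0, 0, -0.3], "angular": [0, 0, 0], "gripper": 0}
    - {"translation": [0, 0, -1], "angular": [0, 0, 0], "gripper": 0}
    - {"translation": [-0.5, 0.4, -0.7], "angular": [0, 0, 0], "gripper": 0}
    - {"translation": [-0.9, 0.6, 0], "angular": [0, 0, 0], "gripper": 0}
    - {"translation": [-0.9, 0.6, 0], "angular": [0, 0, 0], "gripper": 0}
    - {"translation": [-0.9, 0.6, 0], "angular": [0, 0, 0], "gripper": 0}
    - {"translation": [-0.88, 0.58, 0], "angular": [0, 0, 0], "gripper": 0}
    - {"translation": [0, 0, 0.4], "angular": [0, 0, 0], "gripper": 0}

```text
t: 21.72
tool_pos: [0.607, 0.2609, 0.0751]
tool_rot: [-0.002, 3.136, 0.003]
contact_force: [0.7, -0.6, -0.4]
opening: 0.0394
grip_force: 40.4
```

>>> drive_tool:
  steps:
    - {"translation": [0, 0, 0.3], "angular": [0, 0, 0], "gripper": 0}
    - {"translation": [0, 0, 0], "angular": [0, 0, 0], "gripper": 0}
    - {"translation": [0, 0, 0], "angular": [0, 0, 0], "gripper": 0}

```text
t: 22.1
tool_pos: [0.603, 0.2588, 0.0606]
tool_rot: [0.0, -3.141, 0.0]
contact_force: [1.0, 0.0, 1.1]
opening: 0.0395
grip_force: 40.4
```

```bash
python3 look.py wrist w9
```

```text
[0.6034 0.259  0.0611] [-1.000e-03  3.141e+00  0.000e+00] [-0.34  0.93  0.62] 0.039859920131836986 40.40294945240021 22.15 [ 0.29  0.28  1.66 -0.    1.2  -1.28]
```

View pics/w9.png

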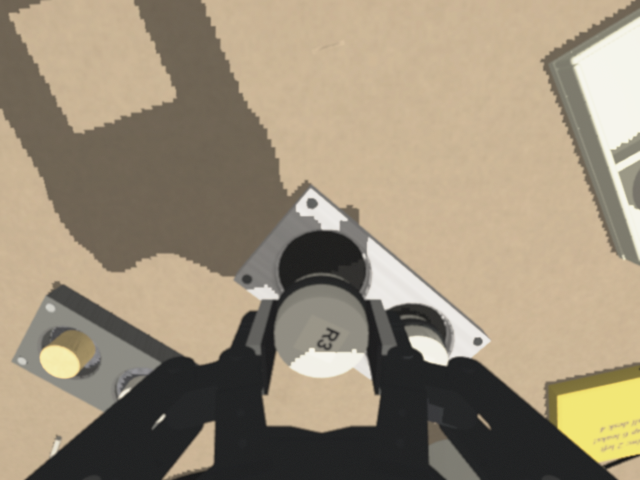

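Cup R3 is above the near well (325,272); the far cup is seated at (420,340).

>>> drive_tool:
  steps:
    - {"translation": [-0.03, 0.03, 0.5], "angular": [0, 0, 0], "gripper": 0}
    - {"translation": [0, 0, 0.4], "angular": [0, 0, 0], "gripper": 0}
    - {"translation": [0, 0, 0.15], "angular": [0, 0, 0], "gripper": 0}
    - {"translation": [0, 0, 0.05], "angular": [0, 0, 0], "gripper": 0}
    - {"translation": [0, 0, 0.03], "angular": [0, 0, 0], "gripper": 0}
    - {"translation": [0, 0, 0], "angular": [0, 0, 0], "gripper": 0}

```text
t: 22.9
tool_pos: [0.6052, 0.2606, 0.0158]
tool_rot: [-0.001, 3.141, 0.0]
contact_force: [-0.5, 0.0, -1.0]
opening: 0.0394
grip_force: 40.4
```

>>> drive_tool:
  steps:
    - {"translation": [0, 0, 0.03], "angular": [0, 0, 0], "gripper": 0}
    - {"translation": [0, 0, 0], "angular": [0, 0, 0], "gripper": 0}

```text
t: 23.15
tool_pos: [0.6051, 0.2605, 0.0145]
tool_rot: [-0.001, 3.141, 0.0]
contact_force: [-0.9, 0.4, -0.1]
opening: 0.0396
grip_force: 40.4
```

>>> drive_tool:
  steps:
    - {"translation": [0, 0, 0.02], "angular": [0, 0, 0], "gripper": 0}
    - {"translation": [0, 0, 0], "angular": [0, 0, 0], "gripper": 0}

```text
t: 23.4
tool_pos: [0.6051, 0.2606, 0.0144]
tool_rot: [-0.001, 3.141, 0.0]
contact_force: [-2.0, -1.7, 5.1]
opening: 0.0394
grip_force: 40.8
```

>>> drive_tool:
  steps:
    - {"translation": [0, 0, 0], "angular": [0, 0, 0], "gripper": 0.65}
    - {"translation": [0, 0, 0], "angular": [0, 0, 0], "gripper": 0.65}
    - {"translation": [0, 0, 0], "angular": [0, 0, 0], "gripper": 0.65}
    - {"translation": [0, 0, -0.4], "angular": [0, 0, 0], "gripper": 0.65}
    - {"translation": [0, 0, -0.9], "angular": [0, 0, 0], "gripper": 0.65}
    - {"translation": [0.5, -0.8, -0.9], "angular": [0, 0, 0], "gripper": 0.65}
    - {"translation": [0.56, -0.9, 0], "angular": [0, 0, 0], "gripper": 0.65}
    - {"translation": [0.56, -0.9, 0], "angular": [0, 0, 0], "gripper": 0.65}

```text
t: 24.4
tool_pos: [0.5404, 0.1557, 0.1036]
tool_rot: [-0.002, 3.138, 0.001]
contact_force: [0.2, -0.2, -0.3]
opening: 0.0555
grip_force: 0.0
```

>>> drive_tool:
  steps:
    - {"translation": [0.56, -0.9, 0], "angular": [0, 0, 0], "gripper": 0.65}
    - {"translation": [0.56, -0.9, 0], "angular": [0, 0, 0], "gripper": 0.65}
    - {"translation": [0.56, -0.9, 0], "angular": [0, 0, 0], "gripper": 0.65}
    - {"translation": [0.55, -0.95, 0], "angular": [0, 0, 0], "gripper": 0.65}
    - {"translation": [0, 0, 0.6], "angular": [0, 0, 0], "gripper": 0.65}
    - {"translation": [0, 0, 0.2], "angular": [0, 0, 0], "gripper": 0.65}
    - {"translation": [0, 0, 0], "angular": [0, 0, 0], "gripper": 0.65}
    - {"translation": [0, 0, 0], "angular": [0, 0, 0], "gripper": 0.65}

```text
t: 25.4
tool_pos: [0.4518, 0.0106, 0.0702]
tool_rot: [-0.002, 3.14, -0.0]
contact_force: [-0.8, 0.1, 0.3]
opening: 0.0553
grip_force: 0.0
```

```bash
python3 look.py wrist w10
python3 - <<'E'
from h import *
im=dict(np.load("w10.npz")); C=cloud(im).reshape(-1,3)
m=(np.hypot(*(C[:,:2]-(.451,.01)).T)<.03)&(abs(C[:,2]-.041)<.004)
q=C[m][:,:2].astype(np.float32); print(len(q),cv2.minEnclosingCircle(q),q.mean(0))
E
```

```text
[0.4518 0.0106 0.0703] [-2.00e-03  3.14e+00 -0.00e+00] [0.35 0.68 0.16] 0.055439269661311144 0.0 25.45 [-0.14 -0.22  2.15 -0.    1.21 -1.71]
3269 ((0.45167234539985657, 0.006555791944265366), 0.018661467358469963) [0.45048773 0.00642146]
```

View pics/w10.png

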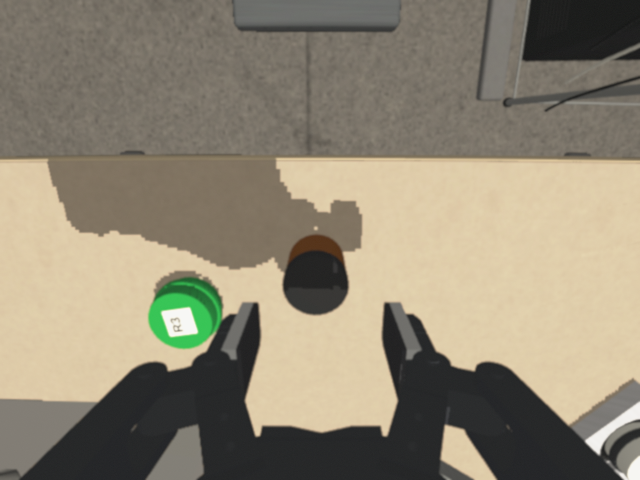

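The pot lid is at (316,282), slightly left of the finger centre at 321. The green decoy is clear of the left finger.

>>> drive_tool:
  steps:
    - {"translation": [0.02, -0.06, 0.4], "angular": [0, 0, 0], "gripper": 0.65}
    - {"translation": [0, 0, 0.5], "angular": [0, 0, 0], "gripper": 0.65}
    - {"translation": [0, 0, 0.4], "angular": [0, 0, 0], "gripper": 0.65}
    - {"translation": [0, 0, 0], "angular": [0, 0, 0], "gripper": 0}
    - {"translation": [0, 0, 0], "angular": [0, 0, 0], "gripper": 0}
    - {"translation": [0, 0, 0], "angular": [0, 0, 0], "gripper": 0}
    - {"translation": [0, 0, 0], "angular": [0, 0, 0], "gripper": 0}
    - {"translation": [0, 0, 0], "angular": [0, 0, 0], "gripper": 0}

```text
t: 26.45
tool_pos: [0.4504, 0.0079, 0.0176]
tool_rot: [-0.001, 3.141, -0.0]
contact_force: [0.8, 0.1, -0.2]
opening: 0.0356
grip_force: 39.9
```

>>> drive_tool:
  steps:
    - {"translation": [0, 0, -0.3], "angular": [0, 0, 0], "gripper": 0}
    - {"translation": [0, 0, -1], "angular": [0, 0, 0], "gripper": 0}
    - {"translation": [0, 0.4, -1], "angular": [0, 0, 0], "gripper": 0}
    - {"translation": [-0.12, 0.9, -0.4], "angular": [0, 0, 0], "gripper": 0}
    - {"translation": [-0.12, 0.95, 0], "angular": [0, 0, 0], "gripper": 0}
    - {"translation": [-0.12, 0.95, 0], "angular": [0, 0, 0], "gripper": 0}
    - {"translation": [-0.12, 0.95, 0], "angular": [0, 0, 0], "gripper": 0}
    - {"translation": [-0.12, 0.95, 0], "angular": [0, 0, 0], "gripper": 0}

```text
t: 27.45
tool_pos: [0.4743, 0.2134, 0.1264]
tool_rot: [-0.001, 3.14, 0.0]
contact_force: [-0.0, -0.8, -0.6]
opening: 0.0349
grip_force: 40.0
```

>>> drive_tool:
  steps:
    - {"translation": [-0.12, 0.95, 0], "angular": [0, 0, 0], "gripper": 0}
    - {"translation": [-0.12, 0.95, 0], "angular": [0, 0, 0], "gripper": 0}
    - {"translation": [-0.12, 0.95, 0], "angular": [0, 0, 0], "gripper": 0}
    - {"translation": [-0.12, 0.95, 0], "angular": [0, 0, 0], "gripper": 0}
    - {"translation": [-0.12, 0.95, 0], "angular": [0, 0, 0], "gripper": 0}
    - {"translation": [-0.11, 0.58, 0], "angular": [0, 0, 0], "gripper": 0}

```text
t: 28.2
tool_pos: [0.5024, 0.427, 0.1263]
tool_rot: [-0.003, 3.141, 0.001]
contact_force: [0.2, -0.6, -1.0]
opening: 0.0353
grip_force: 40.1
```

>>> drive_tool:
  steps:
    - {"translation": [0, 0, 0], "angular": [0, 0, -1], "gripper": 0}
    - {"translation": [0, 0, 0], "angular": [0, 0, -1], "gripper": 0}
    - {"translation": [0, 0, 0], "angular": [0, 0, -1], "gripper": 0}
    - {"translation": [0, 0, 0], "angular": [0, 0, -1], "gripper": 0}
    - {"translation": [0, 0, 0], "angular": [0, 0, 0], "gripper": 0}
    - {"translation": [0, 0, 0], "angular": [0, 0, 0], "gripper": 0}

```text
t: 28.95
tool_pos: [0.5024, 0.4252, 0.1258]
tool_rot: [-0.864, 3.02, 0.0]
contact_force: [0.2, -0.1, -0.9]
opening: 0.035
grip_force: 40.1
```

```bash
python3 look.py wrist w11
```

```text
[0.5024 0.4252 0.1257] [-0.865  3.02   0.   ] [ 1.06  0.56 -0.31] 0.03501018840716452 40.072938054800034 29.0 [ 0.59  0.21  1.62  0.    1.31 -1.54]
```

View pics/w11.png

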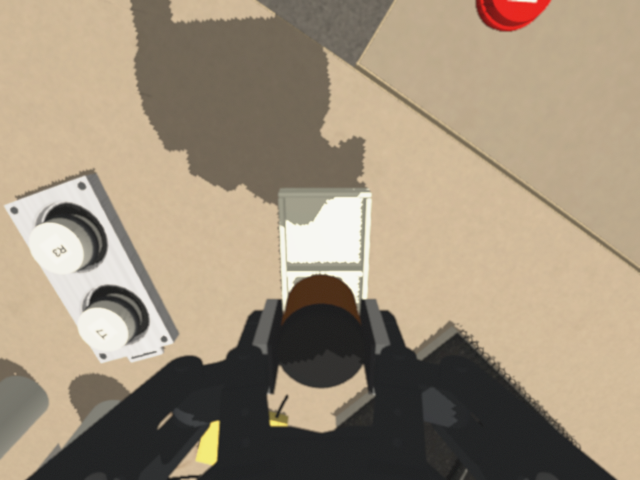

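The rack is square to the tool; the empty bay spans about (286–364, 196–266), and both cups are seated in the cassette.

Run:
```python
from h import *
from scipy.spatial.transform import Rotation as Ro
im=dict(np.load("w11.npz"))
P=onplane(im,[(277,189),(371,190),(280,269),(370,269)],.018)
print(P.round(4)); e=(P[0]+P[1])/2; d=(P[2]+P[3])/2; print("edge",e,"div",d,np.linalg.norm(e-d),np.linalg.norm(P[0]-P[1])); 
b=e+(d-e)*(33.5/65); T=Ro.from_rotvec([-0.865,3.02,0]).as_matrix()
for g in (b,np.array([.498,.425,.018])): print("bay",g,"tool delta",T.T@(g-[.5024,.4252,.1257]))
```

```text
[[0.4858 0.3769 0.018 ]
 [0.4505 0.4349 0.018 ]
 [0.5391 0.4099 0.018 ]
 [0.502  0.4695 0.018 ]]
edge [0.46816921 0.40592016 0.018     ] div [0.52056016 0.43968004 0.018     ] 0.06232608932284979 0.06787496607840537
bay [0.4951707  0.42331948 0.018     ] tool delta [0.00714478 0.00223656 0.10769883]
bay [0.498 0.425 0.018] tool delta [0.00385482 0.00216438 0.10769933]
```

>>> drive_tool:
  steps:
    - {"translation": [0.15, 0.05, 0], "angular": [0, 0, 0], "gripper": 0}
    - {"translation": [0, 0, 0.7], "angular": [0, 0, 0], "gripper": 0}
    - {"translation": [0, 0, 0.7], "angular": [0, 0, 0], "gripper": 0}
    - {"translation": [0, 0, 0.6], "angular": [0, 0, 0], "gripper": 0}
    - {"translation": [0, 0, 0.3], "angular": [0, 0, 0], "gripper": 0}
    - {"translation": [0, 0, 0.15], "angular": [0, 0, 0], "gripper": 0}
    - {"translation": [0, 0, 0], "angular": [0, 0, 0], "gripper": 0}
    - {"translation": [0, 0, 0], "angular": [0, 0, 0], "gripper": 0}

```text
t: 30.0
tool_pos: [0.4969, 0.4242, 0.0285]
tool_rot: [-0.866, 3.018, 0.001]
contact_force: [0.5, -0.2, -0.9]
opening: 0.0352
grip_force: 40.1
```

>>> drive_tool:
  steps:
    - {"translation": [0, 0, 0.1], "angular": [0, 0, 0], "gripper": 0}
    - {"translation": [0, 0, 0.04], "angular": [0, 0, 0], "gripper": 0}
    - {"translation": [0, 0, 0], "angular": [0, 0, 0], "gripper": 0}
    - {"translation": [0, 0, 0], "angular": [0, 0, 0], "gripper": 0}

```text
t: 30.5
tool_pos: [0.4962, 0.4237, 0.0217]
tool_rot: [-0.867, 3.02, 0.0]
contact_force: [-0.3, 0.3, -1.0]
opening: 0.0347
grip_force: 40.1
```

>>> drive_tool:
  steps:
    - {"translation": [0, 0, 0.03], "angular": [0, 0, 0], "gripper": 0}
    - {"translation": [0, 0, 0], "angular": [0, 0, 0], "gripper": 0}

```text
t: 30.75
tool_pos: [0.4961, 0.4236, 0.0204]
tool_rot: [0.867, -3.019, 0.0]
contact_force: [0.6, -0.3, -1.2]
opening: 0.0354
grip_force: 40.1
```

>>> drive_tool:
  steps:
    - {"translation": [0, 0, 0.03], "angular": [0, 0, 0], "gripper": 0}
    - {"translation": [0, 0, 0], "angular": [0, 0, 0], "gripper": 0}

```text
t: 31.0
tool_pos: [0.4963, 0.4238, 0.0198]
tool_rot: [-0.867, 3.019, 0.0]
contact_force: [-1.2, -1.1, 3.5]
opening: 0.0351
grip_force: 40.3
```

>>> drive_tool:
  steps:
    - {"translation": [0, 0, 0], "angular": [0, 0, 0], "gripper": 0.6}
    - {"translation": [0, 0, 0], "angular": [0, 0, 0], "gripper": 0.6}
    - {"translation": [0, 0, 0], "angular": [0, 0, 0], "gripper": 0.6}
    - {"translation": [0, 0, -0.3], "angular": [0, 0, 0], "gripper": 0.6}
    - {"translation": [0, 0, -0.8], "angular": [0, 0, 0], "gripper": 0.6}
    - {"translation": [0, 0, -0.9], "angular": [0, 0, 0], "gripper": 0.6}
    - {"translation": [0, 0, -0.9], "angular": [0, 0, 0], "gripper": 0.6}
    - {"translation": [0.9, 0, -0.9], "angular": [0, 0, 0], "gripper": 0.6}

```text
t: 32.0
tool_pos: [0.4668, 0.4051, 0.1739]
tool_rot: [-0.866, 3.017, 0.001]
contact_force: [0.2, 0.2, 0.1]
opening: 0.0512
grip_force: 0.0
```

>>> drive_tool:
  steps:
    - {"translation": [0.8, 0, -0.9], "angular": [0, 0, 0], "gripper": 0.6}
    - {"translation": [0, 0, -0.9], "angular": [0, 0, 0], "gripper": 0.6}
    - {"translation": [0, 0, 0], "angular": [0, 0, 0], "gripper": 0.6}
    - {"translation": [0, 0, 0], "angular": [0, 0, 0], "gripper": 0.6}

```text
t: 32.5
tool_pos: [0.4384, 0.3875, 0.2433]
tool_rot: [-0.867, 3.02, 0.0]
contact_force: [-1.3, -1.0, -1.2]
opening: 0.051
grip_force: 0.0
```

```bash
python3 look.py wrist w12
python3 - <<'E'
from h import *
im=dict(np.load("w12.npz")); C=cloud(im).reshape(-1,3)
for n,p,h in [("T7",(.6512,.3138),.030),("R3",(.6045,.2593),.030),("wide",(.6907,.1406),.024),("tall",(.657,.0948),.024),("pot",(.497,.4243),.044),("lp",(.548,.459),.054)]:
    m=(np.hypot(*(C[:,:2]-p).T)<.03)&(abs(C[:,2]-h)<.006); q=C[m]
    if len(q)>20: c,r=cv2.minEnclosingCircle(q[:,:2].astype(np.float32)); print(n,p,len(q),np.round(c,4),round(r,4),"z",np.percentile(q[:,2],[10,50,90]).round(4))
    else: print(n,len(q))
E
```

```text
[0.4381 0.3873 0.2422] [ 8.660e-01 -3.018e+00  1.000e-03] [-0.15 -0.47  0.09] 0.051157428652160546 0.0 32.55 [ 0.6  -0.05  1.7   0.    1.5  -1.53]
T7 (0.6512, 0.3138) 904 [0.6538 0.3136] 0.021 z [0.0289 0.0308 0.0318]
R3 (0.6045, 0.2593) 1035 [0.6069 0.2595] 0.0208 z [0.0291 0.031  0.0321]
wide (0.6907, 0.1406) 736 [0.691 0.14 ] 0.0298 z [0.0186 0.0247 0.0259]
tall (0.657, 0.0948) 211 [0.6564 0.1001] 0.0285 z [0.0181 0.0203 0.0253]
pot (0.497, 0.4243) 896 [0.4992 0.4243] 0.0188 z [0.0437 0.0449 0.0459]
lp (0.548, 0.459) 1027 [0.549  0.4584] 0.0218 z [0.0499 0.051  0.0519]
```

View pics/w12.png

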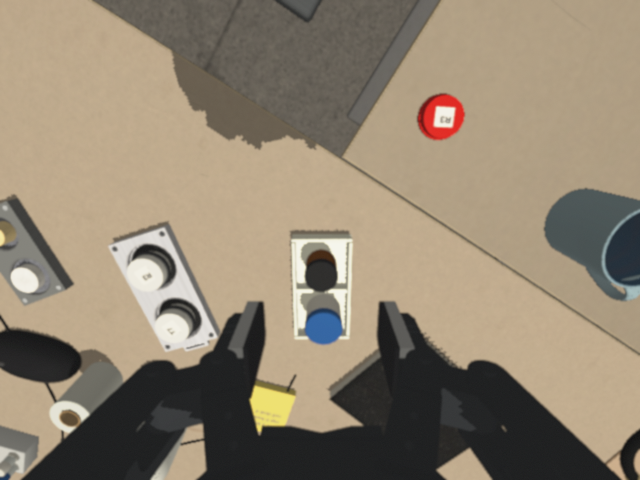

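All five sit in their places with tops at the expected heights, and the large pot hasn't moved. I'll check the tall disc against the earlier close view and hand in.

Run:
```python
from h import *
from station import ctrl
im=dict(np.load("w5.npz")); P=onplane(im,[(230,233)],.024)[0]; C=cloud(im); z=np.median(C[228:238,225:235,2]); print(P,z)
e=np.hypot(*(P[:2]-[.657,.0948])); print(e)
if e<.006 and abs(z-.0245)<.003: print(ctrl.finish_job())
```

```text
[0.65744205 0.09479579 0.024     ] 0.02492693376710263
0.00044206652861340106
the job is handed in; nothing more can be done
None
```

The job is handed in at about 33 s of the 109 s allowed: both cups, both discs and the small pot measured seated in their places, and the large pot has not moved, but the judge's verdict was not shown.

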